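# Find the rocking well cover on the wax bench and seat it

## Robot

A 6-joint arm with a two-finger parallel gripper is mounted at the origin on the work surface. World frame = base frame: x ahead of the robot, y to its left, z up, the work surface at z = 0. Lengths are in m, angles in rad, forces in N, time in s.
With the tool pointing down it reaches from about 0.3 to 1 m from the base axis. Payload 5.1 kg.
Tool frame: the origin (TCP) lies on the front face of the gripper's body, between the roots of the fingers; the fingertips stand 78 mm ahead of it and the grasp point (between the pads) lies 59 mm ahead of it (arm.tip_reach is the distance from the TCP to the fingertips, in m); x points along the fingers, z is the direction in which the jaws open and shut, and the axes are right-handed (so a half turn about x gives the same grasp; the last joint's range is limited). The gripper opens to 95 mm and grips with 3 to 60 N. Pads are 20 mm wide; open, the fingers measure 119 mm over their backs; the gripper's body (75 mm by 180 mm) begins 59 mm behind the grasp point.
Start: joints at [-1.322, 0.124, 1.65, -0, 1.367, -0.083], TCP at [0.212, -0.615, 0.292] pointing down, gripper open.
Joint ranges: [-2.61, 2.61], [-1.02, 2.33], [0.03, 2.71], [-1.35, 4.49], [0.32, 2.68], [-2.91, 2.91]. Speed limits (rad/s): [2.57, 2.57, 3.14, 3.14, 3.14, 3.14].

## Interface

Orientations are given as a rotation vector (axis times angle).
In Python, from cell import arm, viewer, job, finder gives the robot as it stands.
- The arm moves only by the shell command python3 -m jog 'ROWS' [OPENING] [FORCE]. ROWS is JSON, a list of rows, each a list of 6 numbers: the shift along the tool's x, y, z scaled (see below), then the turn, a rotation vector about the tool's x, y, z scaled (see below). In form: [[x, y, z, rx, ry, rz], ...]. A call has 1 to 20 rows; each row shifts and turns the commanded pose from where the row before left it, along the tool's axes as they then stand; what a row does not reach is not made up. The controller multiplies each number of a shift by 50 cm and each number of a turn by pi rad. A row lasts 1/12 s, in which the tool goes at most 41.7 mm and 7.16 degrees, less where a joint would pass 70% of its speed; a pose out of reach is approached as far as the arm can. A call with a number of a shift or a turn outside -1 to 1 is refused whole. A call with a gripper value outside its range is refused whole. OPENING is the opening in per cent of the stroke, from 0 (shut) to 100 (fully open), set as the call begins (- or left out, the last holds). The fingers move at their own pace and stop on an object; FORCE is the grip in N (left out, the last holds). Time passes only in rows, so rows that do not move let the fingers close. It gives the time, the measured TCP pose, the force and the opening at its end, in the units of the state.
- arm.get_obs(): the state, without advancing time (a new reading comes with each control period).
- viewer.read_camera(name): name is "scene" or "top"; returns (picture, depth): 384x512x3 uint8, red, green, blue; 384x512 float32, m along the optical axis (not along the pixel's ray), 0 where there is no reading.
- viewer.camera_params(name): a dict with "fx", "fy", "cx", "cy" (pixels), "eye" and "orientation" of the camera in the world. Camera axes: x right, y up, looking along -z (the intrinsics and any distortion apply to the point x, -y, -z); pixel columns grow to the right and rows downward; lengths in m; the calibration is good to about 2 mm. A picture is of the moment at which its call begins. camera_params takes no time and is no camera call.
- job.job_done(): hands the job in, once; it reports no verdict.
Trained networks look in the newest picture that a camera, given by its name, has taken for a name from the list of things; names that differ only in an ending like _2 or _b are one class to them, and where a whole thing is asked for, a point or a joint stands for the part that bears it (a point fixed in the world has none). Each returns a list of dicts, best first, with "conf" (0 to 1); they miss things now and then, are a little off and sometimes report something else, mostly with a low value. They report only what shows in the picture. A call takes as long as a camera call. They do not tell look-alikes from the thing itself.
- finder.trace(camera, thing): "pixels" (384x512 bool, what is visible of it) and "extent" ([left, top, right, bottom] in pixels, round what is visible of it).
The state is a dict: "time_s": time; "qpos": joint angles; "joint_vel": joint speeds; "joint_efforts": joint torques, N m; "eef_pos": TCP position; "orientation": TCP orientation; "wrist_force": force on the tool from outside, world axes, zero at the start; "moment": the same for the moment, N m; "grip_width": opening from 0.0 (shut) to 1.0 (fully open).
Only numpy, scipy, OpenCV 4.12 (cv2) and the standard library are available. Lean on these libraries where they do the work, as an engineer would, in place of code of your own. Each camera call takes 0.05 s, during which the arm holds its last target. There are 200 camera calls.

## Task

The beech rack on the wax bench has three identical cork-topped covers, and one of them is not seated and rocks. First press each cover with a fingertip near one of its edges, in turn, starting with the one next to the red stripe (the robot's left) and ending at the other end; only when all three have been tried, push the one that rocks home with a firm push on its middle, so that all three lie level and fully down. Lift no cover, leave the other things on the bench where they are, and finish clear of everything.

Things in the scene. Friction and masses are not known exactly. Their poses are not given: they have to be found in the camera images.
- rack: Fixed beech rack, 128 mm (its x) by 350 mm (its y), frame top 28 mm above the bench. Origin: centre of its underside; y runs along the row to the red-striped end, always on the robot's left. Square recesses centred at y = +100, 0, -100 mm have a ledge all round, 20 mm up and 12 mm wide: a seated cover has its underside at 20 mm, its top at 32 mm, 4 mm proud of the frame.
- pin (a point): Centre of the middle recess at ledge height (20 mm). Unseen under the centre of every cover is a 10 mm wide round-ended pin held by dry friction. Two pins are down; the third (at any of the three places) stands 5 mm above the ledge. A downward push of over 10 N (12 to 20 N is good) within 5 mm of the cover's middle slides it down until the cover meets the ledge, and it stays down.
- cover_1: First cover (red stripe end, robot's left): square beech plate 76 x 76 x 12 mm with a cork top, 100 g, lying loose in its recess with about 1 mm of play all round. Origin: centre of its underside; its z points up through its top, which is 12 mm above the origin.
- cover_2: Middle cover, the same as cover_1. Of the three, the unseated cover stands 5 mm high (top at 37 mm), level or tilted up to 0.15 rad, and rocks about its middle when pressed near an edge: that edge sinks to the ledge, the opposite one rises. A push 25 mm or more from the middle does not seat it, as the ledge carries most of the load. A seated cover does not give.
- cover_3: Last cover (robot's right), the same as cover_1.
- mug: White enamel mug of wax brushes, 84 mm across, 86 mm high, brushes to 190 mm, handle towards its +y; origin: centre of its underside. On the bench to the right of the rack. Leave alone.
- stone: Steel diamond stone lying on the bench just beyond the rack, 36 x 100 x 10 mm, long along its y; origin: centre of its underside. Leave alone.
- jar: Squat amber glass jar with steel lid, 64 mm across, 54 mm high, on the bench just beyond the rack; origin: centre of its underside. Leave alone.
- cork_block: Cork polishing block 100 x 55 x 35 mm, long along its x, on the bench to the right of the rack; origin: centre of its underside. Leave alone.
- wax_bar: Blue bar of ski wax 85 x 40 x 20 mm, long along its x, on the bench to the left of the rack; origin: centre of its underside. Leave alone.
Not all that is in view belongs to the job. Leave any yellow look-alike of the cover_3 alone.

How it is judged:
By the outcome, as a careful person would: the job done as asked, in the order asked, and still so for the second after the job is handed in, with the robot touching nothing.
It also fails if it takes over 51 s, if anything falls off the work surface, if the arm or the gripper's body presses on something with over 40 N, if the wrist force passes 120 N, or if a joint passes its speed limit or range.

## Working session

There is one attempt and no reset: what is moved stays moved. The work goes in short steps, Python scripts to look and compute and a shell command to move; the robot and the scene stay as the last step left them, time stands still between calls to the robot, and variables do not carry over. Pictures are saved under pics/ and viewed, about 8 in all and at most 12, crops included, and the job is handed in when it is done.

```bash
mkdir -p pics; cat > h.py <<'E'
import numpy as np,cv2
from scipy.spatial.transform import Rotation as R
from cell import arm,viewer,job,finder
def cloud(name,depth):
    p=viewer.camera_params(name); o=np.array(p["orientation"],float)
    M=R.from_rotvec(o).as_matrix() if o.size==3 else (o if o.shape==(3,3) else R.from_quat(o).as_matrix())
    v,u=np.mgrid[0:depth.shape[0],0:depth.shape[1]]
    P=np.stack([(u-p["cx"])/p["fx"]*depth,-(v-p["cy"])/p["fy"]*depth,-depth],-1)
    return P@M.T+np.array(p["eye"])
def save(n,img): cv2.imwrite("pics/"+n,cv2.cvtColor(img,cv2.COLOR_RGB2BGR))
E
python3 - <<'E'
from h import *
for n in("scene","top"):
    print(n,viewer.camera_params(n))
    im,d=viewer.read_camera(n); save(n+"0.png",im); np.savez(n+"0.npz",im=im,d=d)
    C=cloud(n,d)
    for t in("rack","cover_1","mug","jar","stone","cork_block","wax_bar"):
        for r in finder.trace(n,t)[:4]:
            m=r["pixels"]&(d>0); print(t,round(r["conf"],2),r["extent"],np.median(C[m],0).round(3) if m.any() else None)
print(arm.get_obs())
E
```

```text
scene {'fx': 446.63548929512797, 'fy': 446.63548929512797, 'cx': 254.50623367380433, 'cy': 189.19053291071145, 'eye': array([1.28209814, 0.09189078, 0.79026855]), 'orientation': array([0.580908  , 0.69492479, 1.6084775 ])}
rack 0.62 [191.2, 177.2, 348.9, 248.0] [0.594 0.012 0.028]
cover_1 0.95 [292.9, 199.2, 327.7, 228.9] [0.573 0.111 0.032]
cover_1 0.76 [148.8, 169.7, 195.2, 200.6] [ 0.49  -0.257  0.012]
cover_1 0.76 [195.4, 146.9, 230.3, 168.5] [ 0.374 -0.169  0.012]
cover_1 0.69 [253.6, 193.3, 287.8, 223.7] [0.564 0.012 0.037]
mug 0.58 [56.2, 150.0, 110.6, 235.3] [ 0.648 -0.411  0.07 ]
mug 0.43 [204.7, 230.7, 252.5, 256.6] [ 0.661 -0.07   0.01 ]
jar 0.65 [290.0, 237.3, 315.2, 271.7] [0.694 0.095 0.051]
stone 0.92 [208.3, 233.1, 251.0, 254.0] [ 0.662 -0.068  0.01 ]
cork_block 0.62 [99.7, 153.8, 132.9, 188.9] [ 0.486 -0.397  0.034]
cork_block 0.32 [405.5, 191.3, 432.9, 221.8] [0.489 0.361 0.019]
wax_bar 0.95 [406.6, 190.4, 434.2, 222.1] [0.488 0.361 0.019]
top {'fx': 355.9967991679206, 'fy': 355.9967991679206, 'cx': 260.5579460866861, 'cy': 201.31503545506067, 'eye': array([ 0.39621
[... 677 characters left out ...]
08.0, 122.2, 237.1] [0.477 0.359 0.02 ]
{'time_s': 0.8, 'qpos': array([-1.32157633e+00,  1.23777484e-01,  1.65028702e+00, -3.03343897e-05,
        1.36751133e+00, -8.26082942e-02]), 'joint_vel': array([ 0.00058854,  0.00015366,  0.00127541, -0.00024156, -0.0003721 ,
       -0.00026121]), 'joint_efforts': array([-9.81587327e-04, -4.17539012e+01, -3.60206580e+01,  7.74852885e-02,
        4.28062398e-02, -1.52203839e-06]), 'eef_pos': array([ 0.21171056, -0.61454412,  0.29227848]), 'orientation': array([ 0.96134309,  1.34811379, -0.96139863]), 'wrist_force': array([ 0.06526094, -0.04227606, -0.15847698]), 'moment': array([ 0.05066831, -0.04054979, -0.00970107]), 'grip_width': 1.0002309071724342}
```

```bash
python3 - <<'E'
from h import *
s=np.load("scene0.npz")["im"]; t=np.load("top0.npz")["im"]
save("both.png",np.vstack([cv2.resize(s[140:280,90:440],(800,320),interpolation=3),cv2.resize(t[125:245,90:450],(800,267),interpolation=3)]))
for n in("scene","top"):
    d=np.load(n+"0.npz")["d"]; C=cloud(n,d)
    print(n, "table z",np.median(C[...,2][(C[...,2]<.008)&(d>0)]))
    # heights + minAreaRect of pixels of top surfaces
    for lo,hi in((.030,.045),(.026,.0302)):
        m=((C[...,2]>lo)&(C[...,2]<hi)&(C[...,0]>.45)&(C[...,0]<.65)&(C[...,1]>-.18)&(C[...,1]<.22)).astype(np.uint8)
        k,l,st,_=cv2.connectedComponentsWithStats(m,connectivity=4)
        for i in range(1,k):
            if st[i,4]<150: continue
            P=C[l==i]; r=cv2.minAreaRect((P[:,:2]*1000).astype(np.float32))
            A=np.c_[P[:,:2]-P[:,:2].mean(0),np.ones(len(P))]; g=np.linalg.lstsq(A,P[:,2],rcond=None)[0]
            print(lo,st[i,4],np.round(r[0],1),np.round(r[1],1),round(r[2],1),"mean",P.mean(0).round(4),"slope",g[:2].round(3))
E
```

```text
scene table z -0.0003305147264569541
0.03 683 [545.4 -86.9] [76.1 86.6] 81.7 mean [ 0.547  -0.0867  0.0324] slope [-0.001 -0.004]
0.03 819 [553.3  11.4] [78.8 87.6] 83.1 mean [0.5605 0.0125 0.0367] slope [-0.013  0.   ]
0.03 753 [567.6 111.7] [75.9 81.5] 84.0 mean [0.5703 0.1117 0.0323] slope [-0.001 -0.004]
0.026 2972 [557.3  12.1] [350.  131.1] 83.2 mean [0.5642 0.0162 0.0281] slope [-0.001  0.   ]
top table z -0.00015683562699631004
0.03 766 [565.9 112.6] [82.6 79. ] 80.4 mean [0.5653 0.1112 0.0328] slope [-0.003 -0.001]
0.03 843 [556.1  12.1] [80.7 79.9] 83.0 mean [0.5536 0.0119 0.0372] slope [-0.002  0.002]
0.03 775 [543.4 -88.4] [83.4 78.5] 82.4 mean [ 0.5421 -0.0873  0.0326] slope [0.001 0.001]
0.026 2948 [554.2  12.1] [349.5 128.7] 83.3 mean [0.5518 0.0091 0.0282] slope [0.001 0.   ]
```

View pics/both.png

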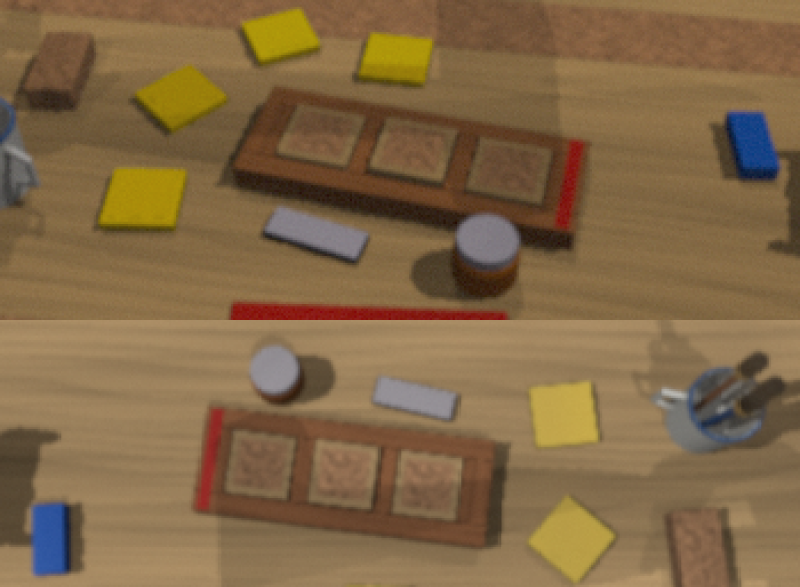

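```bash
cat >> h.py <<'E'
def go(target=None,yaw=np.arctan2(-.117,.993),tip=None):
    """target xy(world); reports tool axes and shift/turn in row units (sum)"""
    o=arm.get_obs(); M=R.from_rotvec(o["orientation"]).as_matrix()
    print("axes x,y,z cols\n",M.round(3),"pos",o["eef_pos"].round(4),"F",o["wrist_force"].round(2),"t",o["time_s"])
    rx=np.array([np.cos(yaw),np.sin(yaw),0])
    best=None
    for s in(1,-1):
        X=np.array([0,0,-1.]);Y=s*rx;Z=np.cross(X,Y); D=np.c_[X,Y,Z]
        rv=R.from_matrix(M.T@D).as_rotvec()
        if best is None or np.linalg.norm(rv)<np.linalg.norm(best[0]): best=(rv,D)
    rv,D=best; print("turn(pi units)",(rv/np.pi).round(4),"deg",np.degrees(np.linalg.norm(rv)).round(1),"\n desired axes\n",D.round(3))
    if target is not None:
        p=np.array([*target,tip+arm.tip_reach])-o["eef_pos"]
        print("shift m now-axes",(M.T@p).round(4),"final-axes",(D.T@p).round(4),"units now",(M.T@p/.5).round(4),"final",(D.T@p/.5).round(4))
C0=np.array([.555,.012]); ry=np.array([.117,.993]); rx=np.array([.993,-.117])
E
python3 - <<'E'
from h import *
print(arm.tip_reach); go(C0+.1*ry-.031*rx,tip=.07)
E
```

```text
0.0776
axes x,y,z cols
 [[-0.     0.945  0.326]
 [-0.     0.326 -0.945]
 [-1.    -0.     0.   ]] pos [ 0.2117 -0.6145  0.2923] F [ 0.07 -0.04 -0.16] t 0.8
turn(pi units) [0.143 0.    0.   ] deg 25.7 
 desired axes
 [[ 0.     0.993 -0.117]
 [ 0.    -0.117 -0.993]
 [-1.     0.    -0.   ]]
shift m now-axes [ 0.1447  0.5442 -0.5841] final-axes [ 0.1447  0.2366 -0.7624] units now [ 0.2893  1.0883 -1.1681] final [ 0.2894  0.4732 -1.5248]
```

```bash
python3 -m jog '[[0,0,0,0.0358,0,0],[0,0,0,0.0358,0,0],[0,0,0,0.0358,0,0],[0,0,0,0.0356,0,0],[0,0.0215,-0.0693,0,0,0],[0,0.0215,-0.0693,0,0,0],[0,0.0215,-0.0693,0,0,0],[0,0.0215,-0.0693,0,0,0],[0,0.0215,-0.0693,0,0,0],[0,0.0215,-0.0693,0,0,0],[0,0.0215,-0.0693,0,0,0],[0,0.0215,-0.0693,0,0,0],[0,0.0215,-0.0693,0,0,0],[0,0.0215,-0.0693,0,0,0],[0,0.0215,-0.0693,0,0,0],[0,0.0215,-0.0693,0,0,0],[0,0.0215,-0.0693,0,0,0],[0,0.0215,-0.0693,0,0,0],[0,0.0215,-0.0693,0,0,0],[0,0.0215,-0.0693,0,0,0]]' 0 20
python3 -m jog '[[0.03,0.0215,-0.0693,0,0,0],[0.03,0.0215,-0.0693,0,0,0],[0.03,0.0215,-0.0693,0,0,0],[0.03,0.0215,-0.0693,0,0,0],[0.03,0.0215,-0.0693,0,0,0],[0.03,0.0215,-0.0693,0,0,0],[0.06,0,0,0,0,0],[0.04,0,0,0,0,0],[0,0,0,0,0,0],[0,0,0,0,0,0],[0,0,0,0,0,0]]'
python3 - <<'E'
from h import *
go(C0+.1*ry-.031*rx,tip=.04)
for n in("scene","top"):
    im,d=viewer.read_camera(n); save(n+"1.png",im); np.savez(n+"1.npz",im=im,d=d)
a=cv2.imread("pics/scene1.png")[120:270,160:380]; b=cv2.imread("pics/top1.png")[110:260,150:370]
cv2.imwrite("pics/c1.png",np.hstack([cv2.resize(x,(400,273),interpolation=3) for x in(a,b)]))
E
```

```text
time_s: 2.47
eef_pos: [0.4478, -0.0823, 0.2927]
orientation: [1.295, 1.15, -1.294]
wrist_force: [0.2, -0.3, -0.0]
grip_width: 0.007
time_s: 3.38
eef_pos: [0.5366, 0.1146, 0.1537]
orientation: [1.297, 1.15, -1.294]
wrist_force: [-0.8, -1.0, 0.1]
grip_width: 0.004
axes x,y,z cols
 [[ 0.002  0.993 -0.118]
 [ 0.    -0.118 -0.993]
 [-1.     0.002 -0.   ]] pos [0.5366 0.1146 0.1537] F [-0.77 -1.01  0.14] t 3.3833
turn(pi units) [-0.0002 -0.0001 -0.0006] deg 0.1 
 desired axes
 [[ 0.     0.993 -0.117]
 [ 0.    -0.117 -0.993]
 [-1.     0.    -0.   ]]
shift m now-axes [ 0.0361 -0.0008 -0.0002] final-axes [ 0.0361 -0.0008 -0.0002] units now [ 0.0722 -0.0017 -0.0004] final [ 0.0722 -0.0015 -0.0004]
```

View pics/c1.png

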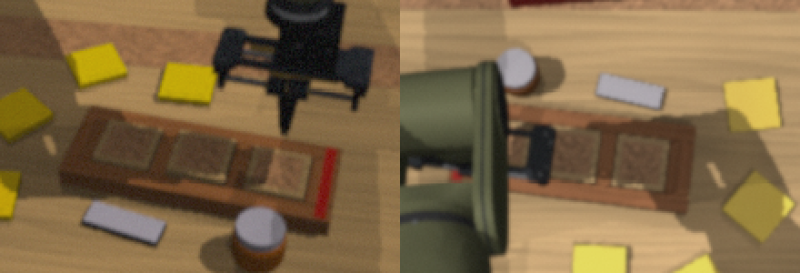

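The picture shows the closed fingertip above the near edge of the red-stripe cover (scene crop ~(285,133), cover centre ~(280,172)). Descending.

```bash
python3 -m jog '[[0.03,-0.0016,0,0,0,0],[0.03,0,0,0,0,0],[0.016,0,0,0,0,0],[0.004,0,0,0,0,0],[0.004,0,0,0,0,0],[0,0,0,0,0,0],[0,0,0,0,0,0]]'
python3 -m jog '[[0.002,0,0,0,0,0],[0.002,0,0,0,0,0],[0,0,0,0,0,0]]'
```

```text
time_s: 4.07
eef_pos: [0.5357, 0.1149, 0.1112]
orientation: [1.296, 1.15, -1.294]
wrist_force: [-0.2, 0.2, -1.1]
grip_width: 0.005
time_s: 4.32
eef_pos: [0.5358, 0.115, 0.1098]
orientation: [1.296, 1.151, -1.294]
wrist_force: [-2.3, -0.9, 6.1]
grip_width: 0.005
```

```bash
python3 -m jog '[[0.0005,0,0,0,0,0],[0,0,0,0,0,0],[0,0,0,0,0,0]]'
```

```text
time_s: 4.57
eef_pos: [0.5358, 0.115, 0.1098]
orientation: [1.296, 1.151, -1.294]
wrist_force: [-4.0, -0.8, 7.0]
grip_width: 0.006
```

Cover 1 holds firm (7 N, no give). Next, the middle one.

```bash
python3 -m jog '[[-0.02,0,0,0,0,0],[-0.03,0,0,0,0,0],[0,0,0.05,0,0,0],[0,0,0.05,0,0,0],[0,0,0.05,0,0,0],[0,0,0.05,0,0,0],[0,0,0,0,0,0],[0.014,0,0,0,0,0],[0.014,0,0,0,0,0],[0,0,0,0,0,0],[0,0,0,0,0,0]]'
python3 -m jog '[[0.003,0,0,0,0,0],[0.002,0,0,0,0,0],[0,0,0,0,0,0],[0,0,0,0,0,0]]'
```

```text
time_s: 5.48
eef_pos: [0.5228, 0.0165, 0.1179]
orientation: [1.293, 1.154, -1.296]
wrist_force: [0.5, -0.4, 0.2]
grip_width: 0.003
time_s: 5.82
eef_pos: [0.5235, 0.0158, 0.1165]
orientation: [1.295, 1.152, -1.295]
wrist_force: [-0.2, -0.9, -0.7]
grip_width: 0.004
```

```bash
python3 -m jog '[[0.002,0,0,0,0,0],[0.002,0,0,0,0,0],[0.002,0,0,0,0,0],[0,0,0,0,0,0],[0,0,0,0,0,0]]'
python3 -m jog '[[0.002,0,0,0,0,0],[0.002,0,0,0,0,0],[0,0,0,0,0,0],[0,0,0,0,0,0]]'
```

```text
time_s: 6.23
eef_pos: [0.5233, 0.0155, 0.1134]
orientation: [1.295, 1.151, -1.295]
wrist_force: [-0.6, 0.8, -0.7]
grip_width: 0.006
time_s: 6.57
eef_pos: [0.5236, 0.0155, 0.1118]
orientation: [1.295, 1.151, -1.295]
wrist_force: [-0.4, -0.3, 2.4]
grip_width: 0.006
```

```bash
python3 -m jog '[[0.0015,0,0,0,0,0],[0,0,0,0,0,0],[0,0,0,0,0,0]]'
python3 - <<'E'
from h import *
im,d=viewer.read_camera("scene"); save("s2.png",im); C=cloud("scene",d)
for k in(1,0,-1):
    c=C0+.1*k*ry
    q=C[...,:2]-c; a=q@rx; b=q@ry
    print(k,[ (lo,round(float(np.median(C[...,2][m])),4),int(m.sum())) for lo in(-30,-15,0,15,25) for m in[(abs(a-lo/1000)<.006)&(abs(b)<.03)&(C[...,2]<.05)] if m.any()])
E
```

```text
time_s: 6.82
eef_pos: [0.5237, 0.0155, 0.1116]
orientation: [1.295, 1.151, -1.295]
wrist_force: [-2.7, 0.2, 6.0]
grip_width: 0.003
1 [(-30, 0.0319, 80), (-15, 0.0326, 90), (0, 0.0324, 101), (15, 0.0324, 101), (25, 0.0326, 105)]
0 [(-30, 0.0332, 59), (-15, 0.0355, 97), (0, 0.0369, 82), (15, 0.0388, 89), (25, 0.0397, 100)]
-1 [(-30, 0.0326, 77), (-15, 0.0324, 88), (0, 0.033, 86), (15, 0.0324, 92), (25, 0.0324, 95)]
```

The middle cover rocks: near edge 33 mm, centre 37, far edge 40. Now cover 3.

```bash
python3 -m jog '[[-0.02,0,0,0,0,0],[-0.026,0,0,0,0,0],[0,0,0.05,0,0,0],[0,0,0.05,0,0,0],[0,0,0.05,0,0,0],[0,0,0.05,0,0,0],[0,0,0,0,0,0],[0.014,0,0,0,0,0],[0.014,0,0,0,0,0],[0.01,0,0,0,0,0],[0,0,0,0,0,0],[0,0,0,0,0,0]]'
python3 -m jog '[[0.002,0,0,0,0,0],[0.002,0,0,0,0,0],[0.002,0,0,0,0,0],[0,0,0,0,0,0],[0,0,0,0,0,0]]'
```

```text
time_s: 7.87
eef_pos: [0.5112, -0.0828, 0.1138]
orientation: [1.294, 1.154, -1.295]
wrist_force: [1.0, 0.5, -0.4]
grip_width: 0.002
time_s: 8.28
eef_pos: [0.5117, -0.0837, 0.1118]
orientation: [1.295, 1.151, -1.295]
wrist_force: [-0.6, -0.9, -0.2]
grip_width: 0.008
```

```bash
python3 -m jog '[[0.002,0,0,0,0,0],[0.002,0,0,0,0,0],[0,0,0,0,0,0],[0,0,0,0,0,0]]'
python3 -m jog '[[0.001,0,0,0,0,0],[0,0,0,0,0,0],[0,0,0,0,0,0]]'
```

```text
time_s: 8.62
eef_pos: [0.5118, -0.0838, 0.1099]
orientation: [1.295, 1.151, -1.295]
wrist_force: [0.3, 0.0, 1.1]
grip_width: 0.007
time_s: 8.87
eef_pos: [0.5118, -0.0838, 0.1098]
orientation: [1.295, 1.151, -1.295]
wrist_force: [-1.4, -0.5, 6.1]
grip_width: 0.003
```

Cover 3 is firm. All tried; now the middle of cover 2.

```bash
python3 -m jog '[[-0.02,0,0,0,0,0],[-0.03,0,0,0,0,0],[0,0.015,-0.05,0,0,0],[0,0.015,-0.05,0,0,0],[0,0.016,-0.05,0,0,0],[0,0.016,-0.05,0,0,0],[0,0,0,0,0,0],[0,0,0,0,0,0],[0,0,0,0,0,0]]'
python3 - <<'E'
from h import *
go(C0,tip=.039)
im,d=viewer.read_camera("scene"); save("s3.png",im); C=cloud("scene",d)
for k in(1,0,-1):
    c=C0+.1*k*ry; q=C[...,:2]-c; a=q@rx; b=q@ry
    print(k,[ (lo,round(float(np.median(C[...,2][m])),4),int(m.sum())) for lo in(-30,-15,0,15,25) for m in[(abs(a-lo/1000)<.006)&(abs(b)<.03)&(C[...,2]<.05)] if m.any()])
r=finder.trace("scene","cover_2")
for x in r[:5]:
    m=x["pixels"]&(d>0); P=C[m]; print(round(x["conf"],2),P.mean(0).round(4),np.round(cv2.minAreaRect((P[:,:2]*1000).astype(np.float32))[0],1))
cv2.imwrite("pics/c3.png",cv2.resize(cv2.imread("pics/s3.png")[120:270,160:380],(770,525),interpolation=3))
E
```

```text
time_s: 9.62
eef_pos: [0.5539, 0.0118, 0.1342]
orientation: [1.294, 1.152, -1.295]
wrist_force: [-1.0, -1.0, 0.2]
grip_width: 0.006
axes x,y,z cols
 [[-0.     0.993 -0.117]
 [-0.    -0.117 -0.993]
 [-1.    -0.     0.   ]] pos [0.5539 0.0118 0.1342] F [-0.99 -0.98  0.15] t 9.6167
turn(pi units) [0.0001 0.0001 0.0001] deg 0.0 
 desired axes
 [[ 0.     0.993 -0.117]
 [ 0.    -0.117 -0.993]
 [-1.     0.    -0.   ]]
shift m now-axes [ 0.0176  0.0011 -0.0004] final-axes [ 0.0176  0.0011 -0.0004] units now [ 0.0352  0.0021 -0.0008] final [ 0.0352  0.0021 -0.0007]
1 [(-30, 0.032, 86), (-15, 0.0322, 100), (0, 0.0326, 96), (15, 0.0328, 103), (25, 0.0322, 107)]
0 [(-30, 0.0334, 48), (-15, 0.0356, 69), (0, 0.0372, 89), (15, 0.0392, 85), (25, 0.0399, 104)]
-1 [(-30, 0.0322, 78), (-15, 0.0327, 87), (0, 0.0328, 89), (15, 0.0321, 98), (25, 0.0318, 95)]
0.82 [ 0.5497 -0.0847  0.0317] [547.  -86.1]
0.79 [0.5649 0.0124 0.0374] [556.4  11.5]
0.72 [ 0.3713 -0.1715  0.0118] [ 437.7 -124. ]
0.7 [ 0.4895 -0.2583  0.0109] [ 477.4 -262.6]
0.67 [ 0.6418 -0.2522  0.0118] [ 637.3 -253.8]
```

View pics/c3.png

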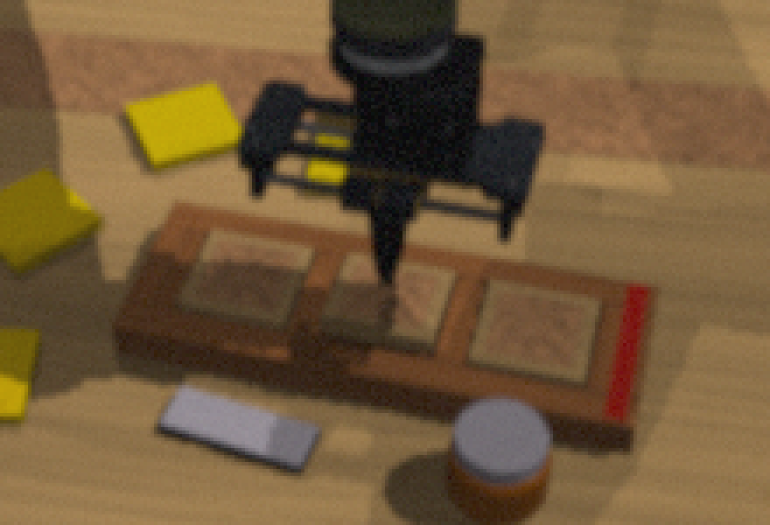

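The tip (388,280) hovers over the middle of the still-tilted centre cover (~(390,300)). Pushing it down gradually.

```bash
python3 -m jog '[[0.02,0.002,-0.0008,0,0,0],[0.01,0,0,0,0,0],[0.004,0,0,0,0,0],[0.002,0,0,0,0,0],[0.002,0,0,0,0,0],[0,0,0,0,0,0],[0,0,0,0,0,0]]'
python3 -m jog '[[0.002,0,0,0,0,0],[0.002,0,0,0,0,0],[0.002,0,0,0,0,0],[0,0,0,0,0,0]]'
python3 -m jog '[[0.002,0,0,0,0,0],[0.002,0,0,0,0,0],[0,0,0,0,0,0]]'
```

```text
time_s: 10.3
eef_pos: [0.5552, 0.0122, 0.1153]
orientation: [1.295, 1.151, -1.295]
wrist_force: [-0.5, -0.4, -0.8]
grip_width: 0.002
time_s: 10.63
eef_pos: [0.5557, 0.0122, 0.1137]
orientation: [1.295, 1.151, -1.295]
wrist_force: [-2.4, -0.2, 7.3]
grip_width: 0.006
time_s: 10.88
eef_pos: [0.5557, 0.0122, 0.1118]
orientation: [1.295, 1.151, -1.295]
wrist_force: [-3.0, 0.1, 8.0]
grip_width: 0.006
```

Sliding down (tip at 34 mm). Continue to the ledge.

```bash
python3 -m jog '[[0.002,0,0,0,0,0],[0.002,0,0,0,0,0],[0,0,0,0,0,0]]'
python3 -m jog '[[0.001,0,0,0,0,0],[0.001,0,0,0,0,0],[0,0,0,0,0,0]]'
```

```text
time_s: 11.13
eef_pos: [0.5557, 0.0121, 0.1099]
orientation: [1.295, 1.151, -1.295]
wrist_force: [-4.4, -0.0, 8.3]
grip_width: 0.003
time_s: 11.38
eef_pos: [0.5558, 0.0121, 0.1098]
orientation: [1.295, 1.151, -1.295]
wrist_force: [-6.0, -0.5, 13.4]
grip_width: 0.006
```

```bash
python3 -m jog '[[0.001,0,0,0,0,0],[0,0,0,0,0,0],[0,0,0,0,0,0]]'
python3 -m jog '[[-0.01,0,0,0,0,0],[-0.02,0,0,0,0,0],[-0.04,0,0,0,0,0],[-0.06,0,0,0,0,0],[-0.06,0,0,0,0,0],[-0.06,0,0,0,0,0],[-0.06,0,0,0,0,0],[0,-0.05,0,0,0,0],[0,-0.05,0,0,0,0],[0,-0.05,0,0,0,0],[0,-0.05,0,0,0,0],[0,0,0,0,0,0],[0,0,0,0,0,0]]'
python3 - <<'E'
from h import *
go()
for n in("scene","top"):
    im,d=viewer.read_camera(n); save(n+"4.png",im); C=cloud(n,d)
    for k in(1,0,-1):
        c=C0+.1*k*ry; q=C[...,:2]-c; a=q@rx; b=q@ry
        m=(abs(a)<.032)&(abs(b)<.032)&(C[...,2]<.05)
        if m.sum()>50:
            g=np.linalg.lstsq(np.c_[a[m],b[m],np.ones(m.sum())],C[...,2][m],rcond=None)[0]; print(n,k,m.sum(),"slope",g[:2].round(3),"z",g[2].round(4))
    for t in("mug","jar","stone","cork_block","wax_bar"):
        for r in finder.trace(n,t)[:1]:
            mm=r["pixels"]&(d>0); print(t,round(r["conf"],2),np.median(C[mm],0).round(3))
cv2.imwrite("pics/c4.png",cv2.resize(cv2.imread("pics/scene4.png")[120:270,160:380],(770,525),interpolation=3))
E
```

```text
time_s: 11.63
eef_pos: [0.5558, 0.0121, 0.1098]
orientation: [1.295, 1.151, -1.295]
wrist_force: [-7.7, -0.0, 16.5]
grip_width: 0.006
time_s: 12.72
eef_pos: [0.4554, 0.0241, 0.2622]
orientation: [1.296, 1.15, -1.294]
wrist_force: [0.9, -0.3, 0.5]
grip_width: 0.004
axes x,y,z cols
 [[ 0.002  0.993 -0.117]
 [-0.    -0.117 -0.993]
 [-1.     0.002 -0.   ]] pos [0.4554 0.0241 0.2622] F [ 0.91 -0.27  0.49] t 12.7167
turn(pi units) [ 0.0001 -0.     -0.0005] deg 0.1 
 desired axes
 [[ 0.     0.993 -0.117]
 [ 0.    -0.117 -0.993]
 [-1.     0.    -0.   ]]
scene 1 561 slope [-0.004 -0.002] z 0.0323
scene 0 524 slope [ 0.003 -0.002] z 0.0329
scene -1 505 slope [-0.002 -0.003] z 0.0326
mug 0.58 [ 0.647 -0.411  0.068]
jar 0.6 [0.694 0.095 0.049]
stone 0.59 [ 0.662 -0.069  0.01 ]
cork_block 0.87 [ 0.483 -0.396  0.034]
wax_bar 0.81 [0.49  0.361 0.019]
top 1 90 slope [-0.015  0.004] z 0.033
top -1 586 slope [-0.003 -0.003] z 0.0325
mug 0.75 [ 0.629 -0.413  0.065]
jar 0.63 [0.67  0.092 0.054]
stone 0.58 [ 0.654 -0.072  0.01 ]
cork_block 0.73 [ 0.464 -0.399  0.034]
wax_bar 0.84 [0.476 0.358 0.02 ]
```

View pics/c4.png

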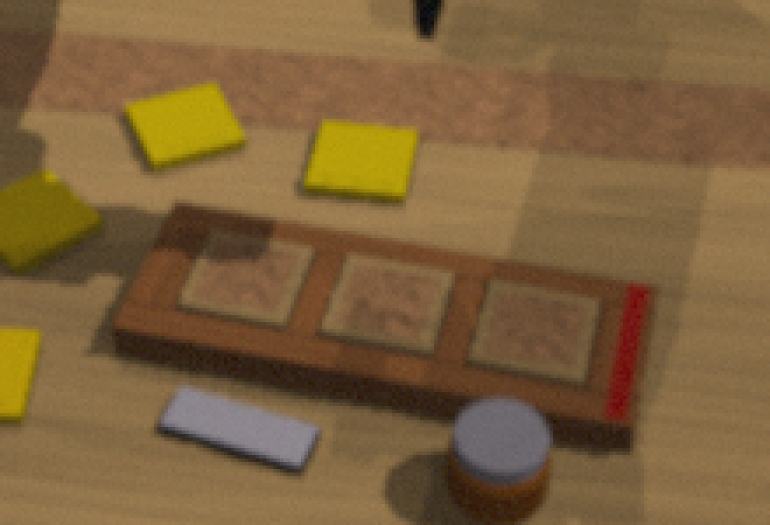

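All three covers lie level at about 32–33 mm, the middle one at (390,305) included; the arm is clear and the rest has not moved.

```bash
python3 -c "
from cell import job; print(job.job_done())"
```

```text
the job is handed in; nothing more can be done
None
```

The job is done and handed in at about 13 s of the 51 s allowed; no verdict was reported.

- **Edge presses:** I pressed each cover near its robot-side edge with 6–7 N, starting at the red stripe. Covers 1 and 3 did not give. The middle cover rocked: near edge at 33 mm, centre 37 mm, far edge 40 mm.
- **Seating push:** I then pushed the middle cover down on its centre. The push reached 16.5 N, and the fingertip stopped at 32 mm, the same height as on the seated covers.
- **Last checks:** In the scene camera all three tops read 32.3–32.9 mm and are level within 0.004 rad. The mug, stone, jar, cork block and wax bar read within about 3 mm of where they started, which is measurement noise. The gripper was clear, with the fingertips about 185 mm above the bench.
- **Check that failed or disagreed:** The arm blocked the top camera's view of the middle cover, so its final height rests on the scene camera and the fingertip height. Cover 1 was mostly hidden there too, and its few visible points gave a poor slope reading of -0.015, against -0.004 from the scene camera.

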